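# Run the coffee grinder by its bayonet lid

### The job

Lift the grinder's lid (the one with a bar handle and two lugs, not the round-knobbed jar lid) out of the wooden basket and seat it fully down in the coffee grinder's collar, its lugs through the two slots. Then twist it clockwise, seen from above, to half way to the lock click (the click comes at 80 degrees, so about 40) where the grinder runs, and finish while still gripping the lid and holding it there against the spring; never let it reach the click. Leave everything else where it is.

Things in the scene. Friction and masses are not known exactly. Their poses are not given: they have to be found in the camera images.
- lid: grey bayonet lid of the grinder, loose and upright in the basket, about 0.12 kg: round disc 68 mm across, 22 mm thick, with a bar handle on top. Two lugs at its bottom edge, along its +x and -x under the ends of the bar: 12 mm wide, 6 mm thick, reaching 43 mm from the axis. The same after half a turn. Origin: centre of the underside, z up.
- lid_bar (a point): middle of the lid's bar handle, 36 mm above the lid's underside; the bar runs along the lid's x, 56 mm long, 16 mm wide (y) with flat sides to grip, from 22 to 51 mm above the underside; axes as the lid's.
- basket: low open wooden basket holding the lid and a jar lid, heavy, does not move: outside 200 (x) by 310 (y) mm, 50 mm tall, walls and floor 6 mm thick. Stands left or right of the middle, the grinder on the other side. Origin: centre of the underside.
- grinder: steel coffee grinder, fixed on the table, 120 mm across at the foot; round collar 106 mm across, its top 140 mm above the table, with a round mouth 76 mm across. The lip has two opposite slots along the grinder's +x and -x, 20 mm wide, reaching 47 mm from the axis. Under the lip (6 mm thick) is a groove 9 mm high, 47 mm in radius, where the lugs turn. Origin: centre of the underside.
- grinder_seat (a point): on the grinder's axis at the floor of the collar, 125 mm above the table (15 mm below the lip's top): where the seated lid's origin lies; axes as the grinder's. The lid can turn only clockwise from its slots (stops prevent the other way); in the slots each lug has 4 mm (5.5 degrees) of play to either side.
- drive (a joint): sprung ring under the lip, pushed round by the lugs, rad: 0 at rest, grows as the lid turns clockwise. It starts after about 5.5 degrees (0.1 rad) of lid twist from the slots' middle, then follows the lid; let go, it springs back to 0 (0.04 N m at 0, 0.12 N m at 0.7). The grinder runs from 0.47 to 0.93; half way is 0.70 (40 degrees); the lock clicks at 1.40.
- jar_lid: grey plain round jar lid in the same basket: disc 72 mm across, 12 mm thick, with a small round knob, 38 mm tall in all, no lugs; not wanted. Origin: centre of its underside.
- glass: empty drinking glass, 68 mm across, 110 mm tall, beside the grinder. Origin: centre of underside.
- salt_mill: turned dark wooden salt mill, 52 mm across, 116 mm tall, beside the grinder. Origin: centre of underside.
- teapot: white teapot, 136 mm across without spout and handle, 120 mm tall, at the far side. Origin: centre of underside.
- skillet: dark iron serving skillet, 150 mm across, 36 mm tall, two loop handles, at the far side. Origin: centre of underside.
- cup: white teacup, 80 mm across, 60 mm tall, at the far side. Origin: centre of underside.
Not all that is in view belongs to the job. Leave any orange or purple look-alike of the lid alone.

How it is judged:
By the outcome, as a careful person would: the job done as asked, in the order asked, and still so for the second after the job is handed in, while the arm keeps its last pose, push and grip.
It also fails if it takes over 48 s, if anything falls off the work surface, if the arm or the gripper's body presses on something with over 40 N, if the wrist force passes 120 N, or if a joint passes its speed limit or range.

### The arm

A 6-joint arm with a two-finger parallel gripper is mounted at the origin on the work surface. World frame = base frame: x ahead of the robot, y to its left, z up, the work surface at z = 0. Lengths are in m, angles in rad, forces in N, time in s.
With the tool pointing down it reaches from about 0.275 to 0.825 m from the base axis. Payload 4.9 kg.
Tool frame: the origin (TCP) lies between the finger pads; the fingertips stand 17 mm ahead of it and the grasp point (between the pads) lies 2 mm behind it (arm.finger_overhang is the distance from the TCP to the fingertips, in m); z points along the fingers, y is the line along which they close (so a half turn about z gives the same grasp; the last joint's range is limited). The gripper opens to 85 mm and grips with 20 to 120 N. Pads are 22 mm wide; open, the fingers measure 114 mm over their backs; the gripper's body (76 mm by 85 mm) begins 54 mm behind the grasp point. The pads swing forward as they close: fully open they stand 13 mm farther back than shut.
Start: joints at [1.14, 0.326, -0.193, 1.052, 0, 1.437], TCP at [0.161, 0.526, 0.248] pointing down, gripper open.
Joint ranges: [-2.65, 2.65], [-0.97, 1.79], [-1.3, 1.35], [-1.93, 2.1], [-1.47, 1.37], [-3.14, 3.14]. Speed limits (rad/s): [2.57, 2.57, 3.14, 3.14, 3.14, 3.14].

### API

Orientations are given as a unit quaternion [x, y, z, w].
In Python, from workcell import arm, eyes, search_frame, cut_out, tip_of gives the robot as it stands.
- The arm moves only by the tool jog_arm, never from a script. Its argument "moves" is a list of rows, each a list of 6 numbers: the shift along the world's x, y, z each as a share of 40 mm, from -1 to 1, then the turn, a rotation vector about the world's x, y, z each as a share of 90 degrees, from -1 to 1. In form: [[tx, ty, tz, rx, ry, rz], ...]. A call has 1 to 10 rows; each row shifts and turns the commanded pose from where the row before left it; what a row does not reach is not made up. A row lasts 1/12 s, in which the tool goes at most 41.7 mm and 7.16 degrees, less where a joint would pass 70% of its speed; a pose out of reach is approached as far as the arm can. A call with a number of a shift or a turn outside -1 to 1 is refused whole. A call with a gripper value outside its range is refused whole. "claw" is the closure, from 0 (fully open) to 1 (shut), set as the call begins (left out, the last holds). The fingers move at their own pace and stop on an object; "force" is the grip in N (left out, the last holds). Time passes only in rows, so rows that do not move let the fingers close. It gives the time, the measured TCP pose, the force, the opening and the grip force at its end, in the units of the state.
- arm.sense(): the state, without advancing time (a new reading comes with each control period).
- eyes.get_image(name): name is "scene" or "top"; returns a dict with "pixels" (480x640x3 uint8, red, green, blue), "mtx" (3x3 intrinsics, pixels), "camera_from_world" (4x4, takes a point from world to camera coordinates). Camera axes: x right, y down, z forward; pixel columns grow to the right and rows downward; lengths in m; the calibration is good to about 2 mm. A picture is of the moment at which its call begins. There is no depth.
- arm.close_job(): hands the job in; it is judged then, once.
Trained networks look in a picture, given as the dict that the camera call returned (one of the last four; its "shot" number tells which), for a name from the list of things; names that differ only in an ending like _2 or _b are one class to them, and where a whole thing is asked for, a point or a joint stands for the part that bears it (a point fixed in the world has none). Each returns a list of dicts, best first, with "confidence" (0 to 1); they miss things now and then, are a little off and sometimes report something else, mostly with a low value. They report only what shows in the picture. A call takes as long as a camera call. They do not tell look-alikes from the thing itself.
- search_frame(picture, query): "xyz" ([x, y, z] in m, in world coordinates, good to about 4 mm: the middle of the surface that is visible of it).
- cut_out(picture, query): "region" (480x640 bool, what is visible of it).
- tip_of(picture, query): "xyz" ([x, y, z] in m, in world coordinates, good to about 4 mm: a listed point, or the origin of a listed thing).
The state is a dict: "time_s": time; "joint_pos": joint angles; "joint_vel": joint speeds; "effort": joint torques, N m; "position": TCP position; "orientation": TCP orientation; "wrist_force": force on the tool from outside, world axes, zero at the start; "moment": the same for the moment, N m; "gripper_width": finger opening in m; "finger_force": force on a finger pad.
Only numpy, scipy, OpenCV 4.12 (cv2) and the standard library are available. Lean on these libraries where they do the work, as an engineer would, in place of code of your own. Each camera call takes 0.05 s, during which the arm holds its last target. There are 200 camera calls.

## Working session

There is one attempt and no reset: what is moved stays moved. The work goes in short steps, Python scripts to look and compute and a tool call to move; the robot and the scene stay as the last step left them, time stands still between calls to the robot, and variables do not carry over. Pictures are saved under pics/ and viewed, at most 10 in all, crops included, and the job is handed in when it is done.

Besides the shell and the picture viewer there is one more tool, called after ">>>" by a JSON object that holds its "name" and its "arguments". jog_arm: Moves the arm, as the interface text tells. Shift numbers are shares of 40 mm and turn numbers shares of 90 degrees, none past 1 either way. Its arguments: {"type":"object","properties":{"moves":{"type":"array","items":{"type":"array","items":{"type":"number","minimum":-1,"maximum":1}}},"claw":{"type":"number"},"force":{"type":"number"}},"required":["moves"]}

```bash
ls; mkdir -p pics
cat > h.py <<'E'
import numpy as np, cv2
from workcell import arm, eyes, search_frame, cut_out, tip_of
def save(p,n): cv2.imwrite('pics/'+n,p['pixels'][:,:,::-1])
def proj(p,X):
    c=p['camera_from_world']@np.append(X,1); u=p['mtx']@c[:3]; return u[:2]/u[2]
def ray(p,uv):
    T=np.linalg.inv(p['camera_from_world']); d=T[:3,:3]@np.linalg.inv(p['mtx'])@np.array([uv[0],uv[1],1.]); return T[:3,3],d
def atz(p,uv,z):
    o,d=ray(p,uv); return o+d*(z-o[2])/d[2]
def tri(p1,a,p2,b):
    o1,d1=ray(p1,a);o2,d2=ray(p2,b)
    s=np.linalg.lstsq(np.c_[d1,-d2],o2-o1,rcond=None)[0]
    A=o1+s[0]*d1;B=o2+s[1]*d2
    return (A+B)/2,np.linalg.norm(A-B)
E
python3 - <<'E'
from h import *
np.set_printoptions(precision=4,suppress=True)
s=eyes.get_image('scene');t=eyes.get_image('top')
save(s,'s1.png');save(t,'t1.png')
for n,p in(('s',s),('t',t)):
  print(n,np.linalg.inv(p['camera_from_world'])[:3,3])
  for q in('lid','lid_bar','jar_lid','grinder','grinder_seat','basket','glass','salt_mill'):
    for r in tip_of(p,q)[:3]: print(q,np.round(r['xyz'],4),round(r['confidence'],2),proj(p,r['xyz']))
print(arm.sense())
E
```

```text
pics
s [1.107  0.5474 0.8119]
lid [ 0.5326  0.4633 -0.0001] 0.76 [508.788  348.0718]
lid [0.5247 0.28   0.0055] 0.72 [431.1382 289.517 ]
lid_bar [0.5227 0.2785 0.0384] 0.84 [433.5998 278.6582]
lid_bar [0.7036 0.3199 0.0373] 0.75 [393.3671 349.076 ]
lid_bar [0.5333 0.4613 0.037 ] 0.72 [513.0886 337.1489]
jar_lid [0.4947 0.1353 0.0062] 0.93 [385.6299 245.4784]
grinder [ 0.5547 -0.2666  0.0002] 0.55 [249.4014 179.8544]
grinder_seat [ 0.5518 -0.2648  0.1271] 0.59 [244.3525 138.8249]
basket [0.5061 0.2162 0.0058] 0.85 [411.696  267.8152]
basket [ 0.6205 -0.1579 -0.0005] 0.59 [257.4532 213.1041]
glass [ 0.6393 -0.346  -0.0014] 0.63 [204.4677 182.0818]
salt_mill [ 0.6173 -0.1593 -0.0012] 0.62 [258.1159 212.3653]
t [0.3851 0.0735 1.3177]
lid [0.5306 0.4607 0.0031] 0.91 [154.507  278.7714]
lid [0.705  0.3234 0.0016] 0.89 [216.4544 206.1877]
lid [0.5215 0.2827 0.0029] 0.88 [230.9083 282.8415]
lid_bar [0.5337 0.4618 0.0389] 0.94 [149.5452 275.6539]
lid_bar [0.7034 0.3253 0.0343] 0.82 [213.0768 203.5315]
lid_bar [0.5172 0.2788 0.0385] 0.62 [230.1188 283.1079]
jar_lid [0.4912 0.138  0.0087] 0.78 [292.8593 295.8267]
jar_lid [0.5161 0.2801 0.0421] 0.48 [229.2753 283.4285]
grinder [ 0.5555 -0.2628  0.0016] 0.65 [464.4489 268.8868]
basket [ 0.5034  0.2135 -0.0042] 0.64 [260.8135 290.9671]
glass [ 0.6367 -0.3453  0.0016] 0.72 [497.6518 234.918 ]
salt_mill [ 0.6242 -0.1575 -0.0008] 0.78 [418.4559 240.1057]
{'time_s': 0.9, 'joint_pos': array([ 1.1398,  0.3262, -0.1926,  1.052 , -0.    ,  1.4366]), 'joint_vel': array([ 0.    ,  0.0012, -0.0016, -0.0011, -0.001 , -0.0002]), 'effort': array([  0.    , -44.3319,  26.2758,   0.001 ,  -0.    ,   0.    ]), 'position': array([0.1609, 0.526 , 0.2483]), 'orientation': array([0.1479, 0.989 , 0.    , 0.    ]), 'wrist_force': array([-0.9705, -0.1719, -0.1551]), 'moment': array([ 0.022 , -0.0072, -0.0199]), 'finger_force': 0.0, 'gripper_width': 0.0853538542802815}
```

Run:
```python
from h import *
s=cv2.imread('pics/s1.png');t=cv2.imread('pics/t1.png')
a=cv2.resize(t[230:350,170:330],(800,600),interpolation=cv2.INTER_CUBIC)
b=cv2.resize(s[130:160+100,170:330],(800,600),interpolation=cv2.INTER_CUBIC)
c=cv2.resize(t[220:310,400:520],(800,600),interpolation=cv2.INTER_CUBIC)
cv2.imwrite('pics/a.png',a);cv2.imwrite('pics/c.png',c)
cv2.imwrite('pics/b.png',cv2.resize(s[225:345,350:510],(800,600),interpolation=cv2.INTER_CUBIC))
```

```text
(no output)
```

View pics/s1.png

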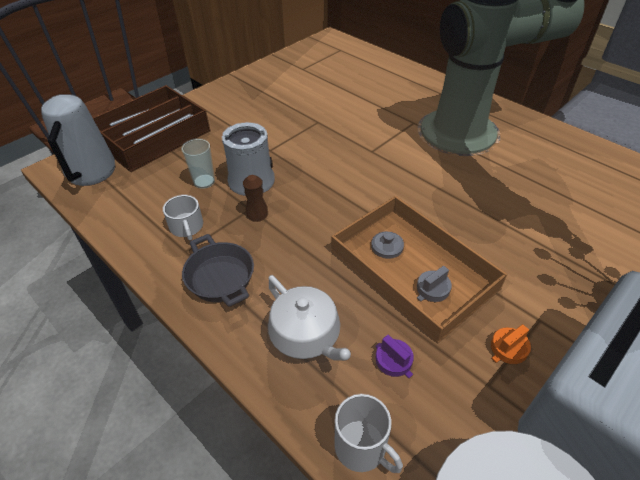

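View pics/a.png

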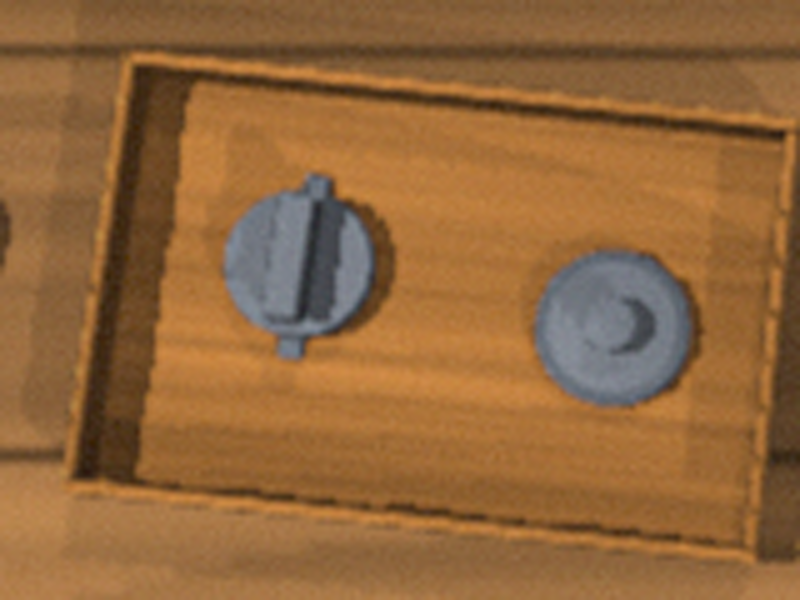

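View pics/c.png

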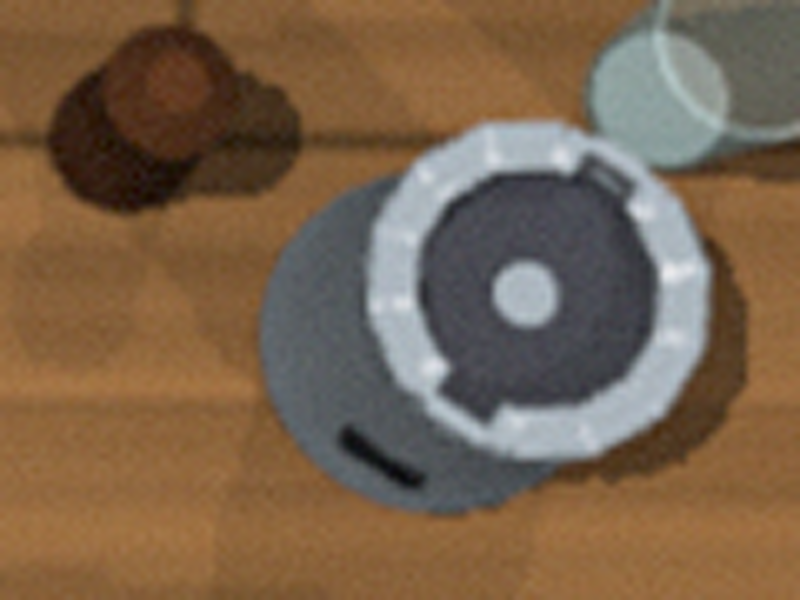

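The top crop shows the lid at about (230,283), with lugs at (233.8,266.8) and (228.2,299.4), and the jar lid to its right. The second crop shows the collar centred near (481,263.5), with slots at (491.2,246.3) and (470.8,280). I'll refine these in both views by fitting a model.

```bash
cat > m.py <<'E'
from h import *
from scipy.optimize import least_squares
np.set_printoptions(precision=4,suppress=True)
def main():
  s=eyes.get_image('scene');t=eyes.get_image('top')
  for uv in((233.8,266.8),(228.2,299.4)): print('lug',atz(t,uv,.012))
  a,b=[atz(t,uv,.012)[:2] for uv in((233.8,266.8),(228.2,299.4))]
  print('lid yaw',np.degrees(np.arctan2(*(a-b)[::-1])),(a+b)/2,np.linalg.norm(a-b))
  a,b=[atz(t,uv,.14)[:2] for uv in((491.2,246.3),(470.8,280))]
  print('slot yaw',np.degrees(np.arctan2(*(a-b)[::-1])),(a+b)/2,np.linalg.norm(a-b))
  # lid: silhouette centroid in both views, lid_bar points
  for q in('lid_bar','grinder_seat'):
    P={}
    for n,p in(('s',s),('t',t)):
      P[n]=[r['xyz'] for r in tip_of(p,q)]
    for x in P['s']:
      for y in P['t']:
        if np.linalg.norm(np.subtract(x,y))<.03: print(q,x,y,tri(s,proj(s,x),t,proj(t,y)))
  # collar ring: mask of the grinder, upper hull edge fit in each view
  def ring(c,z,r,n=180):
    th=np.linspace(0,2*np.pi,n,endpoint=False); return np.c_[c[0]+r*np.cos(th),c[1]+r*np.sin(th),np.full(n,z)]
  def edge(p,c,z,r,sgn):
    g=cv2.GaussianBlur(cv2.cvtColor(p['pixels'],cv2.COLOR_RGB2GRAY).astype(np.float32),(0,0),.8)
    def sm(R): 
      uv=np.array([proj(p,X) for X in ring(c,z,R)],np.float32); return cv2.remap(g,uv[:,:1],uv[:,1:],1)[:,0]
    return np.mean(sgn*(sm(r-.002)-sm(r+.002)))
  # search centre + z by edge contrast: mouth (dark in, bright out) both views
  best=[]
  for p,nm in((t,'t'),(s,'s')):
    for r,sg,lab in((.038,-1,'mouth'),(.053,1,'outer')):
      sc=[(edge(p,(x,y),.14,r,sg),x,y) for x in np.arange(.540,.571,.0015) for y in np.arange(-.28,-.2495,.0015)]
      sc.sort(reverse=True); w=np.array(sc[:8]); print(nm,lab,w[0],w[:,1:].mean(0))
  for r,sg,lab,z in((.034,1,'lid disc',.028),):
    for p,nm in((t,'t'),(s,'s')):
      sc=[(abs(edge(p,(x,y),z,r,sg)),x,y) for x in np.arange(.505,.540,.0015) for y in np.arange(.265,.295,.0015)]
      sc.sort(reverse=True); w=np.array(sc[:8]); print(nm,lab,w[0],w[:,1:].mean(0))
main()
E
python3 m.py
```

```text
lug [0.5579 0.2758 0.012 ]
lug [0.4825 0.2862 0.012 ]
lid yaw -7.905173747907717 [0.5202 0.281 ] 0.07614668170208676
slot yaw -33.09010543850576 [ 0.55   -0.2629] 0.08531057213454753
lid_bar [0.5308, 0.4608, 0.0347] [0.5332, 0.4627, 0.0355] (array([0.5331, 0.4615, 0.0381]), np.float64(0.0008217244912008152))
lid_bar [0.5248, 0.2803, 0.041] [0.5187, 0.2811, 0.0417] (array([0.5202, 0.2803, 0.0364]), np.float64(0.003843153327710123))
lid_bar [0.703, 0.3184, 0.0371] [0.7034, 0.3225, 0.0329] (array([0.7028, 0.3201, 0.0385]), np.float64(0.003114522879388167))
t mouth [65.8798  0.5505 -0.2605] [ 0.5507 -0.2612]
t outer [57.1597  0.5505 -0.2605] [ 0.5505 -0.2612]
s mouth [40.5232  0.552  -0.262 ] [ 0.5522 -0.2622]
s outer [30.4756  0.552  -0.262 ] [ 0.5522 -0.2622]
t lid disc [17.7895  0.5185  0.2725] [0.5187 0.2723]
s lid disc [11.4907  0.538   0.2815] [0.5374 0.2847]
```

View pics/b.png

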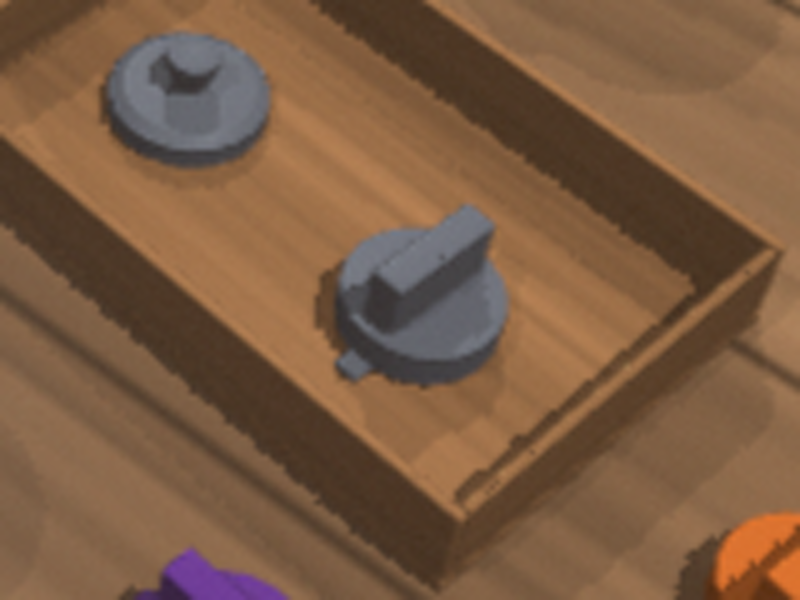

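The picture confirms the lid: bar top centre at about (436,275) in the scene view and (228.4,281.6) in the top view, with the jar lid up and to the left. Lid is at (0.520,0.281), yaw -8°; grinder is at (0.551,-0.262), slots at yaw -33°. Next I approach above the lid.

>>> {"name": "jog_arm", "arguments": {"moves": [[0.75,-0.51,0,0,0,0.01],[0.75,-0.51,0,0,0,0.01],[0.75,-0.51,0,0,0,0.01],[0.75,-0.51,0,0,0,0.01],[0.75,-0.51,0,0,0,0.01],[0.75,-0.51,0,0,0,0.01],[0.75,-0.51,0,0,0,0.01],[0.75,-0.51,-0.3,0,0,0.01],[0.75,-0.51,-0.5,0,0,0.01],[0.75,-0.51,-0.5,0,0,0.01]], "claw": 0}}

```text
time_s: 2.03
position: [0.4628, 0.3211, 0.1965]
orientation: [0.069, 0.998, 0.001, 0.001]
wrist_force: [0.1, -0.0, -0.3]
gripper_width: 0.0856
finger_force: 0.0
```

Run:
```python
from h import *
s=eyes.get_image('scene');t=eyes.get_image('top')
print(tri(s,(436.4,275),t,(228.4,281.6)))
print(arm.sense()['joint_pos'],arm.sense()['position'],arm.sense()['orientation'])
```

```text
(array([0.51948443, 0.28097077, 0.04938615]), np.float64(0.00011084979940555389))
[ 0.47126046  0.39281724 -0.24200705  0.93928969 -0.00157143  0.61720226] [0.46340219 0.31822645 0.19312723] [ 0.07290474  0.99733722 -0.00153107 -0.00101236]
```

>>> {"name": "jog_arm", "arguments": {"moves": [[0.7,-0.46,-0.6,0,0,0],[0.7,-0.46,-0.6,0,0,0],[0,0,-0.6,0,0,0],[0,0,-0.3,0,0,0],[0,0,0,0,0,0],[0,0,0,0,0,0]]}}

```text
time_s: 2.63
position: [0.5161, 0.2854, 0.112]
orientation: [0.07, 0.998, -0.0, -0.001]
wrist_force: [0.3, -0.4, 0.6]
gripper_width: 0.0856
finger_force: 0.0
```

Run:
```python
from h import *
s=eyes.get_image('scene');t=eyes.get_image('top')
print(arm.sense()['position'],arm.sense()['orientation'])
a=cv2.resize(s['pixels'][200:320,350:510,::-1],(800,600),interpolation=cv2.INTER_CUBIC);cv2.imwrite('pics/d.png',a)
```

```text
[0.51723683 0.28604812 0.11366378] [6.93629643e-02 9.97591043e-01 4.49969381e-04 8.28864715e-04]
```

View pics/d.png

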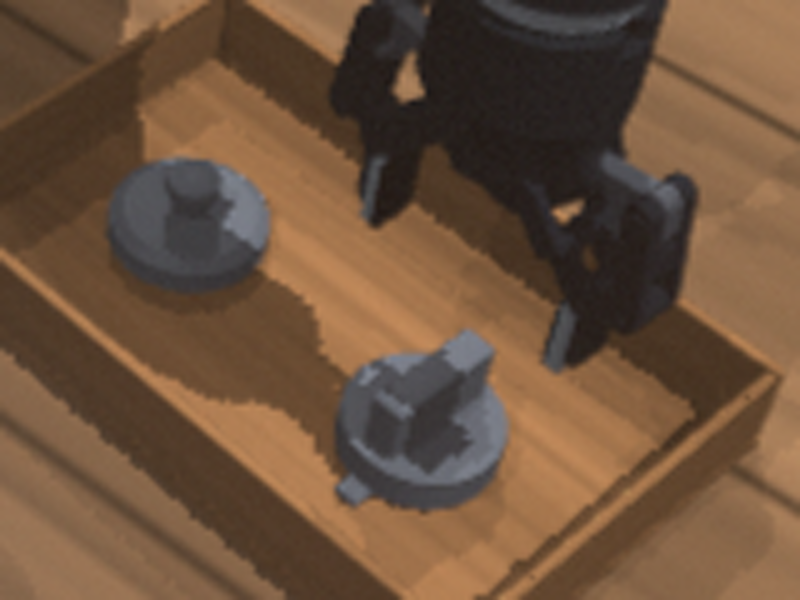

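The gripper is straight above the lid with the bar between the open fingers. The lid sits at about (420,430) in the crop, and the way down is clear. Now I descend and grip.

>>> {"name": "jog_arm", "arguments": {"moves": [[0.08,-0.1,-0.3,0,0,0],[0,0,-0.3,0,0,0],[0,0,-0.3,0,0,0],[0,0,-0.3,0,0,0],[0,0,-0.2,0,0,0],[0,0,-0.15,0,0,0],[0,0,0,0,0,0],[0,0,0,0,0,0]]}}

```text
time_s: 3.4
position: [0.5201, 0.2812, 0.0504]
orientation: [0.07, 0.998, -0.0, 0.0]
wrist_force: [0.1, 0.6, 0.8]
gripper_width: 0.0854
finger_force: 0.0
```

>>> {"name": "jog_arm", "arguments": {"moves": [[0,0,0,0,0,0],[0,0,0,0,0,0],[0,0,0,0,0,0],[0,0,0,0,0,0],[0,0,0,0,0,0],[0,0,0,0,0,0],[0,0,0,0,0,0],[0,0,0,0,0,0]], "claw": 1, "force": 70}}

```text
time_s: 4.07
position: [0.5204, 0.2813, 0.0506]
orientation: [0.07, 0.998, 0.0, 0.0]
wrist_force: [0.4, 0.7, 2.1]
gripper_width: 0.0147
finger_force: 68.8
```

>>> {"name": "jog_arm", "arguments": {"moves": [[0,0,0.3,0,0,0],[0,0,0.6,0,0,0],[0,0,0.9,0,0,0],[0,0,0.9,0,0,0],[0,0,0.9,0,0,0],[0,0,0.9,0,0,0],[0,-0.5,0.5,0,0,0],[0,-0.8,0,0,0,0],[0,-0.8,0,0,0,0],[0,-0.8,0,0,0,0]]}}

```text
time_s: 4.9
position: [0.5196, 0.1642, 0.2515]
orientation: [0.069, 0.998, 0.0, 0.001]
wrist_force: [0.9, -0.3, -1.5]
gripper_width: 0.0144
finger_force: 68.5
```

>>> {"name": "jog_arm", "arguments": {"moves": [[0.08,-0.8,0,0,0,-0.03],[0.08,-0.8,0,0,0,-0.03],[0.08,-0.8,0,0,0,-0.03],[0.08,-0.8,0,0,0,-0.03],[0.08,-0.8,0,0,0,-0.03],[0.08,-0.8,0,0,0,-0.03],[0.08,-0.8,0,0,0,-0.03],[0.08,-0.8,0,0,0,-0.03],[0.08,-0.8,0,0,0,-0.03],[0.06,-0.8,0,0,0,-0.008]]}}

```text
time_s: 5.73
position: [0.5508, -0.1563, 0.2508]
orientation: [0.285, 0.958, 0.0, -0.0]
wrist_force: [0.4, -0.5, -0.8]
gripper_width: 0.015
finger_force: 68.5
```

>>> {"name": "jog_arm", "arguments": {"moves": [[0,-0.8,0,0,0,0],[0,-0.7,0,0,0,0],[0,-0.2,0,0,0,0],[0,0,0,0,0,0],[0,0,0,0,0,0],[0,0,0,0,0,0]]}}

```text
time_s: 6.23
position: [0.551, -0.2215, 0.2504]
orientation: [0.284, 0.959, 0.0, -0.0]
wrist_force: [-0.6, 1.0, -1.1]
gripper_width: 0.0146
finger_force: 68.5
```

Run:
```python
from h import *
np.set_printoptions(precision=4,suppress=True)
s=eyes.get_image('scene');t=eyes.get_image('top')
print(arm.sense()['position'],arm.sense()['orientation'],arm.sense()['joint_pos'])
X=arm.sense()['position']-[0,0,.043]
for n,p in(('s',s),('t',t)):
  print(n,proj(p,X))
  for q in('lid','lid_bar'):
    for r in tip_of(p,q)[:3]: print(q,np.round(r['xyz'],4),round(r['confidence'],2),proj(p,r['xyz']))
a=cv2.resize(s['pixels'][70:190,170:330,::-1],(800,600),interpolation=cv2.INTER_CUBIC);cv2.imwrite('pics/e.png',a)
```

```text
[ 0.5512 -0.2213  0.2505] [ 0.2833  0.959   0.0002 -0.0001] [-0.5061  0.407  -0.0672  1.0969  0.0003  0.0684]
s [252.3401 116.6626]
lid [ 0.555  -0.2221  0.2063] 0.72 [250.874  117.6681]
lid [0.7029 0.3223 0.0013] 0.72 [392.7695 359.6473]
lid [ 0.5304  0.4604 -0.    ] 0.65 [508.0113 346.3507]
lid_bar [0.7042 0.3213 0.0376] 0.86 [393.7881 349.6849]
lid_bar [0.5305 0.4641 0.0363] 0.79 [515.1575 337.316 ]
lid_bar [ 0.5547 -0.224   0.2395] 0.6 [248.5943 104.1305]
t [469.5129 257.6759]
lid [ 0.5541 -0.2221  0.2049] 0.96 [469.5216 256.4492]
lid [0.5329 0.4628 0.0027] 0.65 [153.7115 277.8039]
lid [0.7011 0.3267 0.0015] 0.58 [215.0183 207.7825]
lid_bar [0.536  0.4624 0.0377] 0.66 [149.4984 274.7053]
lid_bar [ 0.5505 -0.2228  0.2377] 0.65 [474.3575 255.7523]
```

View pics/e.png

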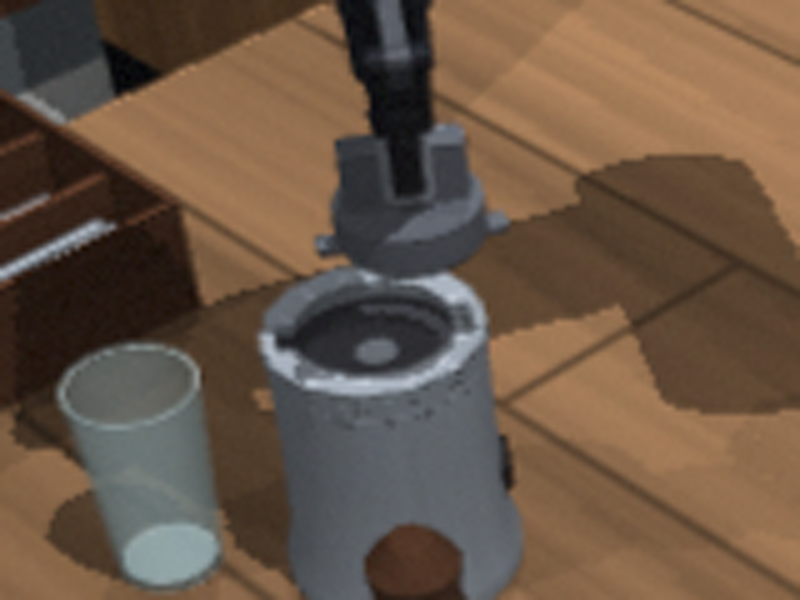

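The crop shows the lid held level, with lug tips at about (233,119) and (272,114). The slots are at about (226.6,137.6) and (262.6,133.6), nearly parallel to the lugs. I'll check the numbers.

Run:
```python
from h import *
np.set_printoptions(precision=4,suppress=True)
s=eyes.get_image('scene')
for n,a,b,z in(('slot',(226.6,137.6),(262.6,133.6),.138),('lug',(233.2,118.8),(272,114.4),.2105)):
  A,B=atz(s,a,z),atz(s,b,z); d=A-B; print(n,(A+B)/2,np.linalg.norm(d),np.degrees(np.arctan2(d[1],d[0])))
s=arm.sense()['orientation'];print(90-2*np.degrees(np.arctan2(s[0],s[1])))
```

```text
slot [ 0.5518 -0.2614  0.138 ] 0.08528564820331798 -35.91286835511971
lug [ 0.5533 -0.2171  0.2105] 0.08613221965136342 -35.28145282973478
57.031818195881456
```

>>> {"name": "jog_arm", "arguments": {"moves": [[-0.02,-0.5,-0.1,0,0,0],[0,-0.5,-0.4,0,0,0],[0,-0.01,-0.4,0,0,0],[0,0,-0.4,0,0,0],[0,0,-0.2,0,0,0],[0,0,0,0,0,0],[0,0,0,0,0,0],[0,0,0,0,0,0]]}}

```text
time_s: 7.25
position: [0.5511, -0.2633, 0.1913]
orientation: [0.284, 0.959, -0.0, 0.001]
wrist_force: [-0.1, -0.1, -0.6]
gripper_width: 0.0146
finger_force: 68.6
```

Run:
```python
from h import *
np.set_printoptions(precision=4,suppress=True)
s=eyes.get_image('scene');t=eyes.get_image('top')
for n,p in(('s',s),('t',t)):
  for r in tip_of(p,'lid')[:1]+tip_of(p,'lid_bar')[:1]: print(n,np.round(r['xyz'],4),round(r['confidence'],2))
a=cv2.resize(s['pixels'][90:180,190:310,::-1],(800,600),interpolation=cv2.INTER_CUBIC);cv2.imwrite('pics/f.png',a)
```

```text
s [ 0.7027  0.3202 -0.0005] 0.75
s [0.7027 0.3201 0.0363] 0.95
t [0.705  0.328  0.0004] 0.95
t [ 0.5484 -0.2635  0.1806] 0.8
```

View pics/f.png

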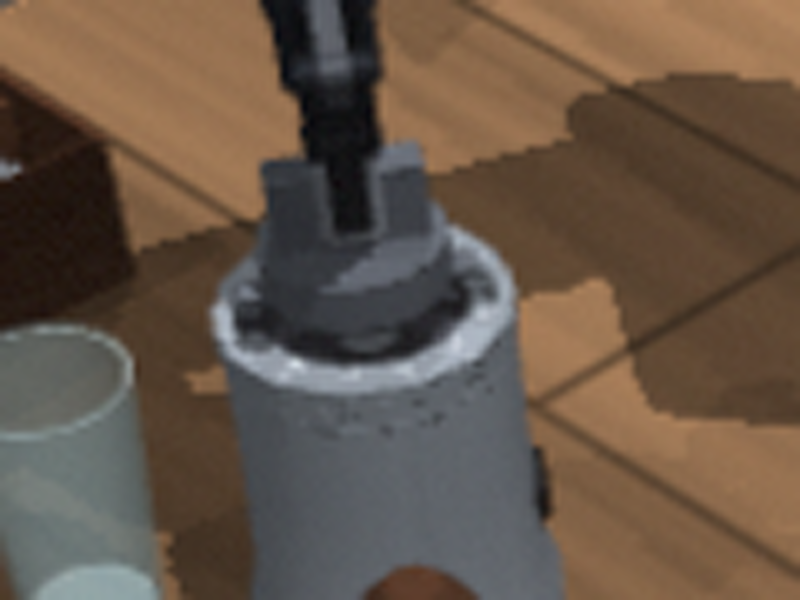

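The lid hovers a few millimetres above the lip, with lugs at about (262,297) and (470,270) over the slots at (250,325) and (485,285). I'll lower it slowly.

>>> {"name": "jog_arm", "arguments": {"moves": [[0,0,-0.1,0,0,0],[0,0,-0.1,0,0,0],[0,0,-0.08,0,0,0],[0,0,-0.08,0,0,0],[0,0,0,0,0,0],[0,0,0,0,0,0]]}}

```text
time_s: 8.05
position: [0.5502, -0.2631, 0.1754]
orientation: [0.284, 0.959, 0.0, -0.0]
wrist_force: [0.3, -0.7, -0.5]
gripper_width: 0.0146
finger_force: 68.6
```

>>> {"name": "jog_arm", "arguments": {"moves": [[0,0,-0.06,0,0,0],[0,0,-0.06,0,0,0],[0,0,-0.04,0,0,0],[0,0,0,0,0,0],[0,0,0,0,0,0]]}}

```text
time_s: 8.47
position: [0.5505, -0.2632, 0.1696]
orientation: [0.284, 0.959, -0.0, 0.0]
wrist_force: [-0.4, 0.9, 0.9]
gripper_width: 0.0149
finger_force: 68.6
```

>>> {"name": "jog_arm", "arguments": {"moves": [[0,0,-0.025,0,0,0],[0,0,-0.025,0,0,0],[0,0,0,0,0,0],[0,0,0,0,0,0]]}}

```text
time_s: 8.8
position: [0.5505, -0.2632, 0.1696]
orientation: [0.284, 0.959, -0.0, 0.001]
wrist_force: [-4.9, 2.1, 13.2]
gripper_width: 0.0148
finger_force: 70.6
```

>>> {"name": "jog_arm", "arguments": {"moves": [[0,0,0.025,0,0,0],[0,0,0,0,0,-0.02],[0,0,0,0,0,0],[0,0,0,0,0,0]]}}

```text
time_s: 9.13
position: [0.5508, -0.2635, 0.1696]
orientation: [0.299, 0.954, -0.0, 0.001]
wrist_force: [-1.7, 1.0, 5.8]
gripper_width: 0.0152
finger_force: 69.6
```

```bash
cat > q.py <<'E'
from h import *
M=[];O=[];F=[]
for i in range(4):
  eyes.get_image('top'); s=arm.sense(); M.append(s['moment']);F.append(s['wrist_force']);O.append(90-2*np.degrees(np.arctan2(s['orientation'][0],s['orientation'][1])))
print(np.mean(M,0).round(3),np.std(M,0).round(3),np.mean(F,0).round(1),round(np.mean(O),2),s['position'].round(4))
E
python3 q.py
```

```text
[ 0.193  0.417 -0.126] [0.028 0.031 0.026] [-0.9  1.3  6.2] 55.16 [ 0.5508 -0.2635  0.1696]
```

>>> {"name": "jog_arm", "arguments": {"moves": [[0,0,0,0,0,-0.02],[0,0,0,0,0,-0.02],[0,0,0,0,0,0],[0,0,0,0,0,0]]}}

```text
time_s: 9.67
position: [0.5511, -0.2638, 0.1696]
orientation: [0.329, 0.944, -0.0, 0.001]
wrist_force: [-0.8, 0.7, 5.1]
gripper_width: 0.0143
finger_force: 69.5
```

```bash
python3 q.py
```

```text
[ 0.083  0.268 -0.   ] [0.034 0.016 0.021] [-0.8  0.4  5.7] 51.57 [ 0.5511 -0.2637  0.1696]
```

>>> {"name": "jog_arm", "arguments": {"moves": [[0,0,0,0,0,-0.03],[0,0,0,0,0,-0.03],[0,0,0,0,0,0],[0,0,0,0,0,0]]}}

```text
time_s: 10.2
position: [0.5513, -0.2638, 0.1696]
orientation: [0.373, 0.928, -0.0, 0.001]
wrist_force: [0.3, -0.6, 6.3]
gripper_width: 0.015
finger_force: 69.5
```

```bash
python3 q.py
```

```text
[ 0.072  0.184 -0.016] [0.024 0.027 0.021] [-0.2  0.3  5.2] 46.17 [ 0.5512 -0.2637  0.1696]
```

>>> {"name": "jog_arm", "arguments": {"moves": [[0,0,0,0,0,-0.05],[0,0,0,0,0,-0.05],[0,0,0,0,0,0],[0,0,0,0,0,0]]}}

```text
time_s: 10.73
position: [0.5514, -0.2636, 0.1697]
orientation: [0.445, 0.896, 0.0, 0.001]
wrist_force: [0.8, 0.3, 5.5]
gripper_width: 0.0145
finger_force: 69.4
```

```bash
python3 q.py
```

```text
[ 0.163  0.102 -0.006] [0.031 0.033 0.028] [0.4 0.8 5. ] 37.18 [ 0.5514 -0.2636  0.1696]
```

>>> {"name": "jog_arm", "arguments": {"moves": [[0,0,0,0,0,-0.05],[0,0,0,0,0,-0.05],[0,0,0,0,0,0],[0,0,0,0,0,0]]}}

```text
time_s: 11.27
position: [0.5516, -0.2635, 0.1696]
orientation: [0.514, 0.858, 0.0, 0.001]
wrist_force: [0.8, 1.6, 5.4]
gripper_width: 0.0145
finger_force: 69.4
```

```bash
python3 q.py
python3 - <<'E'
from h import *
s=eyes.get_image('scene');t=eyes.get_image('top')
a=cv2.resize(s['pixels'][90:180,190:310,::-1],(800,600),interpolation=cv2.INTER_CUBIC)
cv2.imwrite('pics/g.png',a)
E
```

```text
[ 0.23  -0.019  0.034] [0.028 0.026 0.028] [0.9 0.8 5.2] 28.19 [ 0.5516 -0.2635  0.1696]
```

View pics/g.png

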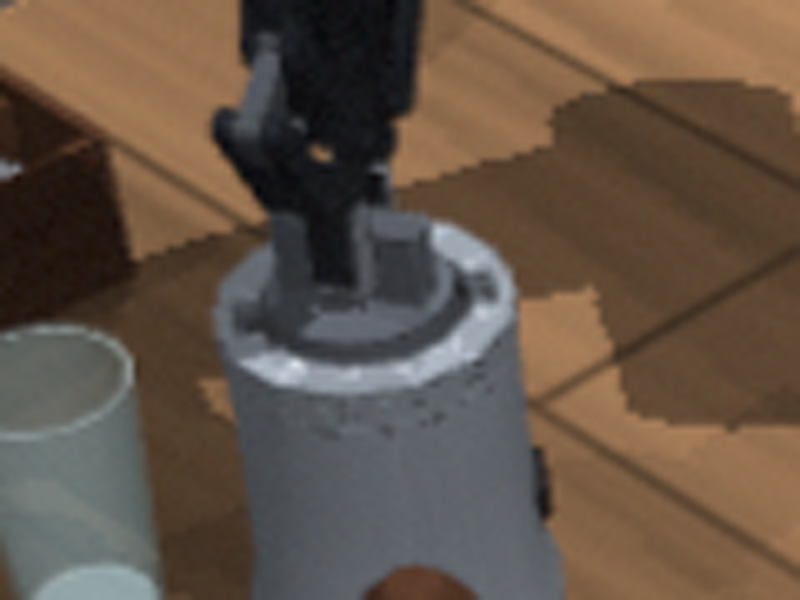

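The lid is fully seated, with both slots (245,318) and (482,288) now empty because the lugs have gone under the lip. I'll refine the slot yaw from the first unobstructed pictures to set the final angle.

Run:
```python
from h import *
for n,f in(('scene','s1'),('top','t1')):
  p=eyes.get_image(n); g=cv2.cvtColor(cv2.imread(f'pics/{f}.png'),cv2.COLOR_BGR2GRAY).astype(np.float32)
  for c in((.5505,-.2612),(.5515,-.262),(.5522,-.2622)):
    th=np.arange(0,360,1.); v=0
    for r in(.041,.0425,.044):
      uv=np.array([proj(p,[c[0]+r*np.cos(a),c[1]+r*np.sin(a),.139]) for a in np.radians(th)],np.float32)
      v=v+cv2.remap(g,uv[:,:1],uv[:,1:],1)[:,0]/3
    o=[]
    for c0 in(-34,146):
      k=np.abs((th-c0+180)%360-180)<=28; d=(th[k]-c0+180)%360-180
      w=np.clip(np.percentile(v[k],75)-v[k]-15,0,None); o.append(round(c0+np.sum(w*d)/w.sum(),1))
    print(n,c,o,round((o[0]+o[1]-180)/2,1))
```

```text
scene (0.5505, -0.2612) [np.float64(-34.6), np.float64(147.7)] -33.4
scene (0.5515, -0.262) [np.float64(-34.5), np.float64(147.7)] -33.4
scene (0.5522, -0.2622) [np.float64(-34.7), np.float64(148.2)] -33.3
top (0.5505, -0.2612) [np.float64(-33.7), np.float64(146.2)] -33.8
top (0.5515, -0.262) [np.float64(-33.6), np.float64(146.1)] -33.8
top (0.5522, -0.2622) [np.float64(-33.9), np.float64(146.5)] -33.7
```

>>> {"name": "jog_arm", "arguments": {"moves": [[0,0,0,0,0,-0.05],[0,0,0,0,0,-0.05],[0,0,0,0,0,-0.05],[0,0,0,0,0,-0.043],[0,0,0,0,0,0],[0,0,0,0,0,0],[0,0,0,0,0,0]]}}

```text
time_s: 12.25
position: [0.5517, -0.2636, 0.1697]
orientation: [0.637, 0.771, 0.001, 0.001]
wrist_force: [1.5, 0.5, 4.5]
gripper_width: 0.0149
finger_force: 69.4
```

```bash
python3 q.py
python3 - <<'E'
from h import *
s=eyes.get_image('scene');t=eyes.get_image('top')
a=cv2.resize(s['pixels'][90:180,190:310,::-1],(800,600),interpolation=cv2.INTER_CUBIC)
cv2.imwrite('pics/i.png',a); st=arm.sense(); print(st['time_s'],st['joint_pos'],st['gripper_width'])
E
```

```text
[ 0.214 -0.076  0.027] [0.019 0.023 0.026] [1.  1.2 5. ] 10.86 [ 0.5517 -0.2635  0.1697]
12.55 [-5.66709155e-01  4.95096682e-01 -1.42243122e-01  9.30504313e-01
  7.70391660e-04  8.14490195e-01] 0.014739175058876664
```

View pics/i.png

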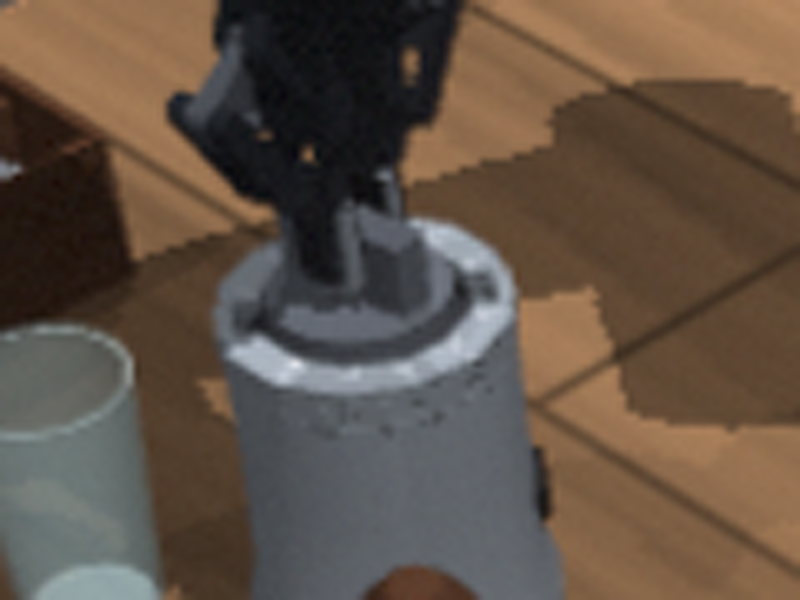

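The lid is still down and gripped, and the bar end is at about (395,240). To make sure the lid followed the tool rather than slipping in the grip, I'll overlay the predicted bar outline.

Run:
```python
from h import *
p=eyes.get_image('scene'); out=[]
for f,y in(('g',28.2),('i',10.86)):
  im=cv2.resize(cv2.imread(f'pics/{f}.png')[150:450,150:550],(780,585))
  a=np.radians(y-90); R=np.array([[np.cos(a),-np.sin(a)],[np.sin(a),np.cos(a)]])
  for z,col in((.125+.051,(0,255,0)),(.125+.022,(0,0,255))):
    q=[]
    for c in((.028,.008),(.028,-.008),(-.028,-.008),(-.028,.008)):
      u=(proj(p,[*(np.array([.5517,-.2625])+R@c),z])-[190,90])*6.667; q.append((u-[150,150])*1.95)
    cv2.polylines(im,[np.int32(q)],True,col,1)
  out.append(im[:,150:550])
cv2.imwrite('pics/j.png',np.hstack(out))
```

```text
(no output)
```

View pics/j.png

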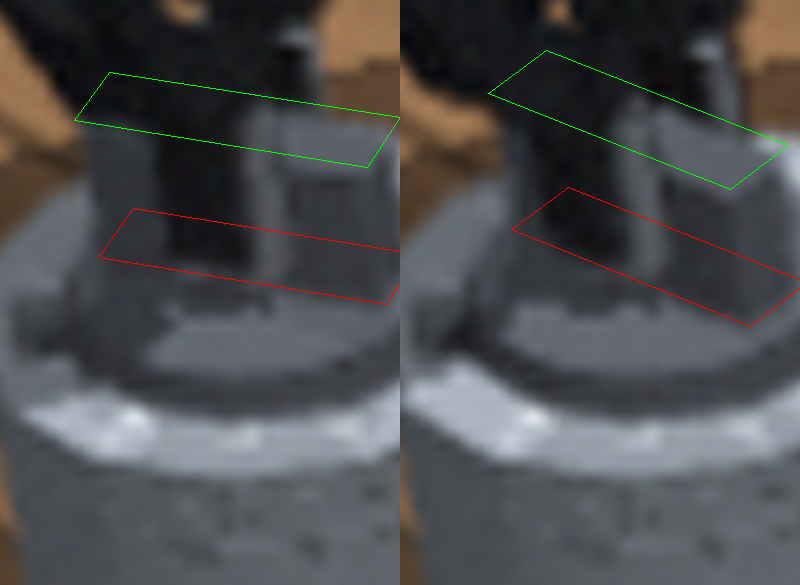

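The predicted outlines match the bar in both pictures, so the lid turned with the tool and is now about 45.6° from the slots, a drive of about 0.70. I'm handing it in while still gripping.

```bash
python3 -c "
from workcell import arm
print(arm.close_job())"
```

```text
the job is handed in; nothing more can be done
None
```

The grinder's lid is seated in the collar and twisted clockwise to about half way (drive about 0.70 rad, estimated from the tool angle and camera images), still gripped and held there; the job is handed in.

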